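# Clear the water bath cover, swing it past its balance point and hold it just below

### The arm

A 6-joint arm with a two-finger parallel gripper is mounted at the origin on a cart in front of the work surface, level with it; the furniture and walls round the work are solid. World frame = base frame: x ahead of the robot, y to its left, z up, the work surface at z = 0. Lengths are in mm, angles in rad, forces in N, time in s.
With the tool pointing down it reaches from about 275 to 750 mm from the base axis. Payload 10.2 kg.
Tool frame: the origin (TCP) lies on the front face of the gripper's body, between the roots of the fingers; the fingertips stand 73 mm ahead of it and the grasp point (between the pads) lies 54 mm ahead of it; z points along the fingers, y is the line along which they close (so a half turn about z gives the same grasp; the last joint's range is limited). The gripper opens to 85 mm and grips with 20 to 120 N. Pads are 22 mm wide; open, the fingers measure 114 mm over their backs; the gripper's body (76 mm by 85 mm) begins 54 mm behind the grasp point. The pads swing forward as they close: fully open they stand 13 mm farther back than shut.
Start: joints at [-1.394, 0.313, 1.498, -0, 1.331, -0.223], TCP at [204.336, -483.61, 303.894] pointing down, gripper open.
Joint ranges: [-2.94, 2.94], [-0.97, 2.17], [0.19, 2.56], [-1.23, 4.37], [0.02, 3.11], [-2.88, 2.88]. Speed limits (rad/s): [2.39, 2.39, 3.01, 3.14, 3.14, 3.14].

### API

Orientations are given as a unit quaternion [w, x, y, z].
In Python, from rig import * gives the robot as it stands.
- The arm moves only by the tool step_arm, never from a script. Its argument "plan" is a list of rows, each an object with "offset": the shift along the tool's x, y, z in cm, a list of three; "rot": the turn, a rotation vector about the tool's x, y, z in degrees, a list of three; "gripper": the finger opening in cm, from 0 to 8.54. In form: [{"offset": [x, y, z], "rot": [wx, wy, wz], "gripper": gripper}, ...]. A call has 1 to 12 rows; each row is the pose to reach, as a shift and turn from the pose commanded when the call began, along the tool's axes at that moment; what a row does not reach only later rows make up. A row lasts 1/10 s, in which the tool goes at most 50 mm and 8.59 degrees, less where a joint would pass 70% of its speed; a pose out of reach is approached as far as the arm can. A call with a gripper value outside its range is refused whole. The fingers move at their own pace and stop on an object; "squeeze" is the grip in N (left out, the last holds). Time passes only in rows, so rows that repeat a pose let the fingers close. It gives the time, the measured TCP pose, the force, the opening and the grip force at its end, in the units of the state.
- sense(): the state, without advancing time (a new reading comes with each control period).
- capture(name): name is "side" or "top"; returns a dict with "color" (384x512x3 uint8, red, green, blue), "depth" (384x512 float32, mm along the optical axis (not along the pixel's ray), 0 where there is no reading), "vertical_fov" (degrees; the focal length in pixels is half the picture's height over the tangent of half this angle, whatever the lens; pixels are square), "cx", "cy" (the principal point, pixels), "rvec" (rotation vector, rad) and "tvec" (3), from world to camera coordinates, as OpenCV has them. Camera axes: x right, y down, z forward; pixel columns grow to the right and rows downward; lengths in mm; the calibration is good to about 2 mm. A picture is of the moment at which its call begins.
- finish_job(): hands the job in; it is judged then, once.
The state is a dict: "time_s": time; "joints": joint angles; "dq": joint speeds; "tau": joint torques, N m; "eef_pos": TCP position; "ee_rot": TCP orientation; "force": force on the tool from outside, world axes, zero at the start; "wrist_torque": the same for the moment, N m; "grip_width": opening from 0.0 (shut) to 1.0 (fully open); "grip_force": force on a finger pad.
Only numpy, scipy, OpenCV 4.12 (cv2) and the standard library are available. Lean on these libraries where they do the work, as an engineer would, in place of code of your own. Each camera call takes 0.05 s, during which the arm holds its last target. There are 200 camera calls.

### The job

The wire basket was left standing on the cover of the little water bath: hang it by its handle on both prongs of the stand and let go of it. Then swing the cover up (it has a black handle) past its balance point (about 50 degrees open; go to about 60, but never let it fly on to its stop), bring it back and hold it just below the balance point, at about 40 degrees, where it would fall shut if let go. Finish while still holding the cover there, and leave the other things on the worktop alone.

Things in the scene. Friction and masses are not known exactly. Their poses are not given: they have to be found in the camera images.
- bath: Water bath: white box, 160 (x) x 200 (y) x 95 mm high, fixed to the worktop, with a flat steel cover on top (cover's upper face 109 mm above the worktop). Origin: centre of its underside on the worktop. Its -x face is the front with the control panel (towards the robot), z up; it may stand turned by up to 0.2 rad.
- cover (a joint): Hinge of the steel cover (160 x 200 x 13 mm, 0.9 kg), along the bath's y axis at its back edge. 0 = shut and level, grows as the front edge rises, stop at 1.45 rad. A spring nearly balances the cover: below 0.87 rad (50 degrees) it falls shut, above that it swings on to the stop by itself. About 1.6 N upward at the handle lifts it from shut; near the balance point under 1 N either way is enough. It has no friction to speak of, so it stays nowhere between by itself.
- cover_handle (a point): Middle of the black bow handle's bar on the cover, near its front edge: round bar 10 mm thick, along the bath's y axis, 88 mm straight between two posts, bar centre 45 mm above the cover's upper face. Moves with the cover on an arc about cover_hinge: shut, it lies 140 mm in front of (-x of) and 52 mm above the hinge line. The round bar can turn between gripper fingers.
- cover_hinge (a point): Middle of the cover's hinge line, 80 mm behind (+x of) the bath's centre and 102.5 mm above the worktop; the line runs along the bath's y axis.
- basket: Wire basket, 70 (x) x 130 (y) x 50 mm, about 0.15 kg, standing on the bath's cover behind the black handle, with a stiff bail handle. Origin: centre of its underside, z up. The bail's legs rise at y = -61 and +61 mm.
- basket_bar (a point): Middle of the bail handle's top bar: round, 9 mm thick, along the basket's y axis, straight from y = -52 to +52 mm, bar centre 120 mm above the basket's underside and 70 mm above its rim.
- hanger: Fixed steel stand for hanging things: base plate, one post and two equal horizontal prongs with upturned ends, 60 mm apart (at y = -30 and +30 mm), 8 mm thick, pointing to -x (towards the robot). Origin: on the worktop below hanger_seat; the post stands at x = +65 mm and the crossbar that joins the prongs is the highest thing there (158 mm above the worktop); the prong tips stand at x = -19 mm and end 173 mm above the worktop. May stand turned by up to 0.25 rad.
- hanger_seat (a point): Midway between the two prongs, just inside their upturned ends, 155 mm above the worktop: where the centre of the basket's bar lies when it hangs on both prongs. The prongs have to pass between the bar and the basket's rim: bring the basket in from the prong tips' side (-x), bar parallel to the hanger's y axis and above the tips, rim below the prongs, then lower it; behind the upturned ends the prongs rise by 6 mm towards the post.
- oil_drop: Bystander: small brown bottle, 34 mm diameter, 78 mm high, black cap, standing between bath and stand. Origin: centre of its underside.
- timer: Bystander: white dial timer on a foot, 53 x 86 x 104 mm, to the left of the bath. Origin: centre of its underside.
- saline: Bystander: white bottle with blue cap, 64 mm diameter, 165 mm high, to the right of the stand. Origin: centre of its underside.

How it is judged (in metres and radians):
On the way, in this order (a step that is already met when the one before it is completed fails the run):
1. the basket hangs by its bar on both prongs, let go (x of basket_bar in the frame of hanger_seat between -0.02 and 0.045 m and y of basket_bar in the frame of hanger_seat between -0.03 and 0.03 m and z of basket_bar in the frame of hanger_seat between -0.006 and 0.012 m and angle between basket's own z axis and vertical below 0.3 rad and contact force between basket and hanger above 0.4 N and contact force between the fingers and basket below 0.05 N), for 0.3 s.
2. the cover is raised past its balance point (value of joint cover above 0.95 rad), for 0.1 s.
At the end, for the whole second after the job is handed in: The cover is held still by the robot between 0.56 and 0.82 rad open (32 to 47 degrees; balance point at 0.87), after having been above 0.95 rad; the basket hangs by its bar on both prongs of the stand, untouched by the robot (all of step 1 and value of joint cover between 0.56 and 0.82 rad and velocity of joint cover between -0.08 and 0.08 rad/s and contact force between any of the fingers, the arm and cover above 0.1 N and contact force between the arm and basket below 0.05 N); the arm keeps its last pose, push and grip.
It fails at once if the cover flies open to its stop (beyond 1.35 rad) (value of joint cover above 1.35 rad).
It fails at once if the basket is tipped over or dropped (angle between basket's own z axis and vertical above 0.9 rad or height (world z) of basket below 0.02 m).
It fails at once if a bystander is moved by more than 30 mm (distance of any of oil_drop, timer, saline from where it was at the start of the episode above 0.03 m).
It also fails if it takes over 58 s, if anything falls off the work surface, if the arm or the gripper's body presses on something with over 40 N, if the wrist force passes 120 N, or if a joint passes its speed limit or range.

## Working session

There is one attempt and no reset: what is moved stays moved. The work goes in short steps, Python scripts to look and compute and a tool call to move; the robot and the scene stay as the last step left them, time stands still between calls to the robot, and variables do not carry over. Pictures are saved under pics/ and viewed, at most 10 in all, crops included, and the job is handed in when it is done.

Besides the shell and the picture viewer there is one more tool, called in YAML: its name, and indented under it one key for each argument. step_arm: Moves the arm, as the interface text tells. Its arguments: {"type":"object","properties":{"plan":{"type":"array"},"squeeze":{"type":"number"}},"required":["plan"]}

```bash
mkdir -p pics; ls; python3 - <<'E'
from rig import *
import cv2,numpy as np,pickle
d={n:capture(n) for n in("top","side")}
pickle.dump(d,open("c0.pkl","wb"))
for n in d:
    cv2.imwrite(f"pics/{n}0.png",d[n]["color"][:,:,::-1])
    R=cv2.Rodrigues(np.array(d[n]["rvec"],float))[0]
    print(n,-R.T@np.ravel(d[n]["tvec"]),R[2],d[n]["vertical_fov"],d[n]["cx"],d[n]["cy"])
print(sense())
E
```

```text
pics
top [ 351.16046369  -52.73312021 1674.43735921] [ 0.0833261  -0.00495882 -0.99651   ] 44.60438518206419 255.2200880090878 181.3029366230708
side [   25.79462839 -1097.72647988   969.48174363] [ 0.330913    0.74591641 -0.57801842] 50.39308408680262 258.53778427531034 200.05617067966645
{'time_s': 0.1, 'joints': array([-1.39440433e+00,  3.13385695e-01,  1.49834219e+00,  1.19515805e-05,
        1.33101682e+00, -2.23373416e-01]), 'dq': array([-0.00022625, -0.00336916, -0.00191155, -0.00062003,  0.00089134,
        0.00020943]), 'tau': array([ 2.25416334e-03, -4.12899613e+01, -2.60141426e+01, -2.00971858e-04,
        3.03057466e-03, -1.23089447e-05]), 'eef_pos': array([ 204.30873741, -483.45696367,  303.40365491]), 'ee_rot': array([-5.75731344e-04,  9.80089993e-01,  1.98552949e-01,  1.93324331e-05]), 'force': array([ 0.30105189, -0.40045976, -0.38152056]), 'wrist_torque': array([-0.02233459,  0.02894823, -0.03522516]), 'grip_force': 0.0, 'grip_width': 0.9981695715654448}
```

View pics/top0.png

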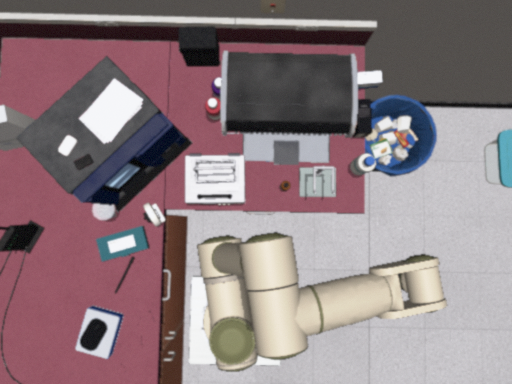

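View pics/side0.png

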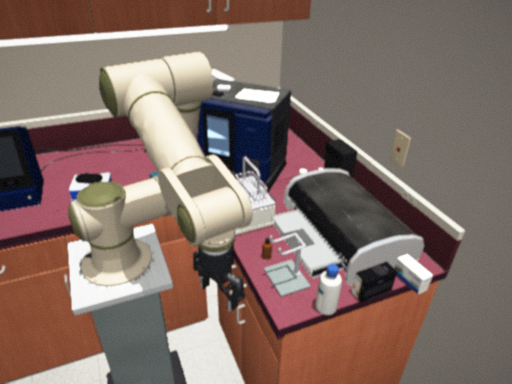

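The top view shows the bath near (215,180) with the basket on it. The stand's prongs are near (318,182), the oil bottle is at (285,185), saline at (367,160) and the timer at (153,213). Next I'll zoom in.

```bash
cat > h.py <<'E'
import cv2,numpy as np,pickle
def cam(d):
    R=cv2.Rodrigues(np.array(d["rvec"],float))[0];t=np.ravel(d["tvec"]);f=d["color"].shape[0]/2/np.tan(np.radians(d["vertical_fov"])/2)
    return R,t,f
def ray(d,u,v,z):
    "pixel(s) -> world point on plane height z"
    R,t,f=cam(d);u=np.asarray(u,float);v=np.asarray(v,float)
    r=np.stack([(u-d["cx"])/f,(v-d["cy"])/f,np.ones_like(u)],-1)@R; c=-R.T@t
    return c+r*((z-c[2])/r[...,2])[...,None]
def cloud(d):
    R,t,f=cam(d);Z=d["depth"];v,u=np.mgrid[:Z.shape[0],:Z.shape[1]]
    P=np.stack([(u-d["cx"])/f*Z,(v-d["cy"])/f*Z,Z],-1)
    return (P-t)@R
def proj(d,P):
    R,t,f=cam(d);q=np.asarray(P)@R.T+t
    return q[...,:2]/q[...,2:]*f+[d["cx"],d["cy"]]
E
python3 - <<'E'
from h import *
d=pickle.load(open("c0.pkl","rb"))
t=d["top"];s=d["side"]
a=cv2.resize(t["color"][140:215,140:380],None,fx=3.3,fy=3.3,interpolation=cv2.INTER_CUBIC)
b=cv2.resize(s["color"][145:325,225:365],None,fx=1.9,fy=1.9,interpolation=cv2.INTER_CUBIC)
z=np.clip(cloud(t)[140:215,140:380,2],0,255).astype(np.uint8)
z=cv2.cvtColor(cv2.resize(z,None,fx=2.2,fy=2.2,interpolation=cv2.INTER_NEAREST),cv2.COLOR_GRAY2RGB)
im=np.zeros((600,800,3),np.uint8)
im[:a.shape[0],:a.shape[1]]=a; im[250:250+b.shape[0],:b.shape[1]]=b; im[250:250+z.shape[0],270:270+z.shape[1]]=z
cv2.imwrite("pics/crop0.png",im[:,:,::-1])
E
```

```text
(no output)
```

View pics/crop0.png

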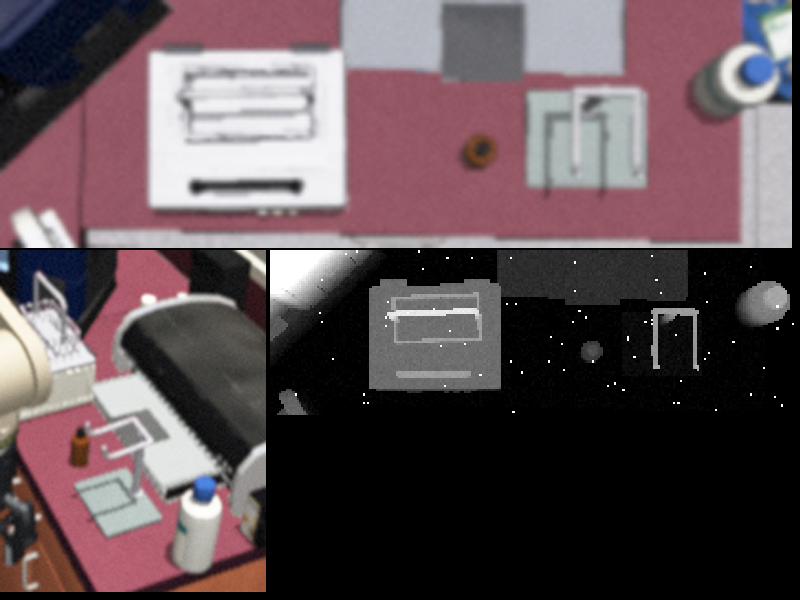

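The crop shows the white cover with the black handle bar at crop (245,186), the basket's bail bar at (245,95), the oil bottle at (478,150), and two prongs at (577,170) and (638,170). The depth map separates all of them by height, so I'll measure by height band.

```bash
python3 - <<'E'
from h import *
d=pickle.load(open("c0.pkl","rb"));t=d["top"];W=cloud(t)
def reg(n,r0,r1,c0,c1,z0,z1,plane=None):
    P=W[r0:r1,c0:c1];m=((P[...,2]>z0)&(P[...,2]<z1)).astype(np.uint8)
    k,l,st,_=cv2.connectedComponentsWithStats(m,connectivity=8)
    i=1+np.argmax(st[1:,4]);v,u=np.nonzero(l==i)
    z=np.median(P[l==i][:,2]);Q=ray(t,u+c0,v+r0,plane if plane else z)[:,:2].astype(np.float32)
    x,y,vx,vy=0,0,0,0
    vx,vy,x,y=cv2.fitLine(Q,cv2.DIST_HUBER,0,.01,.01).ravel()
    rr=cv2.minAreaRect(Q)
    print(n,"n",len(Q),"z",z.round(1),"mean",Q.mean(0).round(1),"linedir(from y)",np.arctan2(-vx*np.sign(vy),abs(vy)).round(3),"rect",np.round(rr[0],1),np.round(rr[1],1),round(rr[2],1),"min",Q.min(0).round(),"max",Q.max(0).round())
    return Q
reg("bar",140,215,170,260,210,245,229)
reg("barfull",140,215,170,260,195,245,229)
reg("handle",188,215,180,250,135,170,154)
reg("cover",140,215,170,260,98,170,109)
reg("oil",170,200,270,300,40,100,78)
reg("sal",140,200,345,380,80,190,165)
reg("timer",190,215,140,170,60,130,104)
reg("hang",150,200,300,345,130,185,155)
P=W[150:200,300:345];
reg("prongL",168,192,305,320,120,185,155)
reg("prongR",168,192,325,340,120,185,155)
reg("cross",163,168,305,342,120,185,155)
for r in range(160,194,2): print(r,[(c,int(W[r,c,2])) for c in range(305,342) if 110<W[r,c,2]<200])
E
```

```text
bar n 120 z 231.2 mean [511.4  69.8] linedir(from y) 0.059 rect [511.1  70.4] [ 10.2 127.3] 2.8 min [503.   7.] max [518. 134.]
barfull n 122 z 231.1 mean [511.3  69.7] linedir(from y) 0.061 rect [511.   70.4] [ 10.3 127.3] 2.8 min [503.   7.] max [518. 134.]
handle n 100 z 157.3 mean [427.6  74.2] linedir(from y) 0.021 rect [427.5  74.2] [  6.5 107.2] 1.2 min [423.  21.] max [432. 128.]
cover n 2766 z 110.6 mean [487.9  75.9] linedir(from y) 0.146 rect [492.3  76.7] [165.2 198.8] 1.2 min [408. -24.] max [577. 178.]
oil n 79 z 60.7 mean [ 473.  -164.4] linedir(from y) 0.569 rect [ 472.5 -164.6] [30.9 30.8] 0.9 min [ 457. -180.] max [ 488. -149.]
sal n 320 z 125.9 mean [ 544.2 -416.2] linedir(from y) 0.44 rect [ 544.1 -416.2] [59.5 67.7] 27.6 min [ 512. -448.] max [ 575. -383.]
timer n 102 z 97.1 mean [380.3 293.4] linedir(from y) -0.838 rect [383.7 290.8] [36.7 43.4] 1.2 min [365. 269.] max [402. 312.]
hang n 186 z 154.1 mean [ 500.8 -282.3] linedir(from y) 0.985 rect [ 487.8 -282.8] [91.6 68.7] 0.4 min [ 442. -317.] max [ 534. -248.]
prongL n 58 z 153.6 mean [ 490.  -253.6] linedir(
[... 910 characters left out ...]
20, 112), (321, 132), (322, 133), (323, 137), (332, 156), (333, 153)]
172 [(314, 156), (315, 158), (332, 152), (333, 147)]
174 [(314, 159), (315, 155), (332, 153), (333, 155)]
176 [(314, 148), (315, 152), (332, 158), (333, 161)]
178 [(314, 156), (315, 150), (332, 149), (333, 154)]
180 [(314, 153), (315, 150), (332, 154), (333, 150)]
182 [(314, 151), (315, 154), (332, 149), (333, 151)]
184 [(313, 156), (314, 152), (315, 150), (332, 147), (333, 153)]
186 [(313, 145), (314, 147), (315, 149), (332, 151), (333, 149)]
188 [(314, 154), (315, 152), (332, 153), (333, 154)]
190 [(314, 157), (315, 153), (332, 145), (333, 151)]
192 [(314, 170), (315, 167), (316, 170), (332, 163), (333, 174), (334, 179)]
```

```bash
cat >> h.py <<'E'
from scipy.spatial.transform import Rotation as Ro
def tool(yaw,tilt=0):
    "tool down, y axis along world yaw (rad); tilt (rad): z axis leans from down towards +y_tool"
    y=np.array([np.cos(yaw),np.sin(yaw),0]);z=np.array([0,0,-1.])
    y,z=y*np.cos(tilt)+np.array([0,0,1])*np.sin(tilt), z*np.cos(tilt)+y*np.sin(tilt)
    return np.stack([np.cross(y,z),y,z],1)
def rel(s,p,R):
    q=s["ee_rot"];M=Ro.from_quat([q[1],q[2],q[3],q[0]]).as_matrix()
    return (M.T@(np.array(p)-s["eef_pos"])/10).round(2), np.degrees(Ro.from_matrix(M.T@R).as_rotvec()).round(2)
E
python3 - <<'E'
from h import *
from rig import *
s=sense()
print(rel(s,[511,70,375],tool(.06)))
E
```

```text
(array([ 49.79, -39.05,  -7.1 ]), array([-5.000e-02, -5.000e-02, -7.053e+01]))
```

step_arm:
  plan:
    - {"offset":[0,0,-5],"rot":[0,0,0],"gripper":6}
    - {"offset":[49.8,-39.0,-7.1],"rot":[0,0,-70.5],"gripper":6}
    - {"offset":[49.8,-39.0,-7.1],"rot":[0,0,-70.5],"gripper":6}
    - {"offset":[49.8,-39.0,-7.1],"rot":[0,0,-70.5],"gripper":6}
    - {"offset":[49.8,-39.0,-7.1],"rot":[0,0,-70.5],"gripper":6}
    - {"offset":[49.8,-39.0,-7.1],"rot":[0,0,-70.5],"gripper":6}
    - {"offset":[49.8,-39.0,-7.1],"rot":[0,0,-70.5],"gripper":6}
    - {"offset":[49.8,-39.0,-7.1],"rot":[0,0,-70.5],"gripper":6}
    - {"offset":[49.8,-39.0,-7.1],"rot":[0,0,-70.5],"gripper":6}
    - {"offset":[49.8,-39.0,-7.1],"rot":[0,0,-70.5],"gripper":6}
    - {"offset":[49.8,-39.0,-7.1],"rot":[0,0,-70.5],"gripper":6}
    - {"offset":[49.8,-39.0,-7.1],"rot":[0,0,-70.5],"gripper":6}
  squeeze: 40

```text
time_s: 1.3
eef_pos: [471.6, -0.8, 372.1]
ee_rot: [-0.0, 0.686, 0.728, -0.0]
force: [0.5, -1.4, 0.4]
grip_width: 0.704
grip_force: 0.0
```

```bash
python3 - <<'E'
from h import *
from rig import *
s=sense();print(s["eef_pos"],rel(s,[511,70,375],tool(.06)))
E
```

```text
[471.56283261  -0.80148138 372.12260281] (array([ 6.83,  4.36, -0.29]), array([-0.01,  0.  , -0.02]))
```

step_arm:
  plan:
    - {"offset":[6.8,4.4,-0.3],"rot":[0,0,0],"gripper":6}
    - {"offset":[6.8,4.4,-0.3],"rot":[0,0,0],"gripper":6}
    - {"offset":[6.8,4.4,-0.3],"rot":[0,0,0],"gripper":6}
    - {"offset":[6.8,4.4,-0.3],"rot":[0,0,0],"gripper":6}

```text
time_s: 1.7
eef_pos: [510.9, 67.7, 374.6]
ee_rot: [-0.0, 0.685, 0.728, -0.0]
force: [-0.2, 0.2, 0.2]
grip_width: 0.702
grip_force: 0.0
```

```bash
python3 - <<'E'
from h import *
from rig import *
s=sense();print(s["eef_pos"],rel(s,[511,70,283],tool(.06)))
d=capture("side");a=cv2.resize(d["color"][130:280,160:300],None,fx=4,fy=4,interpolation=cv2.INTER_CUBIC)
cv2.imwrite("pics/s1.png",a[:,:,::-1])
E
```

```text
[510.85684975  67.7340808  374.62517995] (array([0.23, 0.04, 9.16]), array([-0.07,  0.  ,  0.03]))
```

View pics/s1.png

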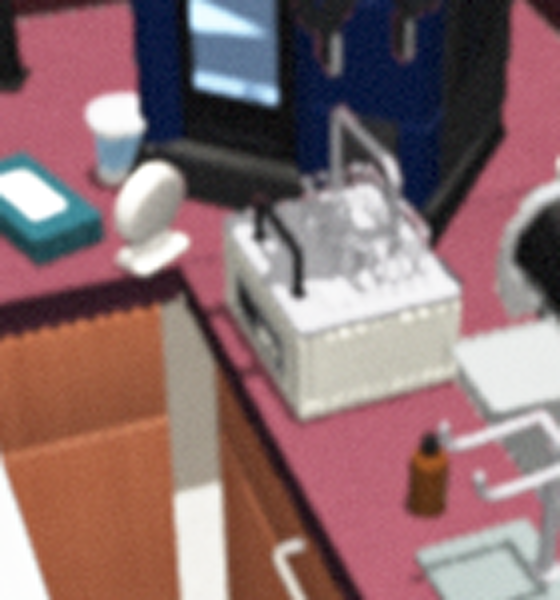

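The fingertips, at crop (335,60) and (405,50), straddle the bail bar at (375,140). I'll descend and grip.

step_arm:
  plan:
    - {"offset":[0.2,0,4],"rot":[0,0,0],"gripper":6}
    - {"offset":[0.2,0,7],"rot":[0,0,0],"gripper":6}
    - {"offset":[0.2,0,9.1],"rot":[0,0,0],"gripper":6}
    - {"offset":[0.2,0,9.1],"rot":[0,0,0],"gripper":5}
    - {"offset":[0.2,0,9.1],"rot":[0,0,0],"gripper":0}
    - {"offset":[0.2,0,9.1],"rot":[0,0,0],"gripper":0}
    - {"offset":[0.2,0,9.1],"rot":[0,0,0],"gripper":0}
    - {"offset":[0.2,0,9.1],"rot":[0,0,0],"gripper":0}
    - {"offset":[0.2,0,9.1],"rot":[0,0,0],"gripper":0}
    - {"offset":[0.2,0,9.1],"rot":[0,0,0],"gripper":0}
    - {"offset":[0.2,0,9.1],"rot":[0,0,0],"gripper":0}
  squeeze: 40

```text
time_s: 2.85
eef_pos: [511.3, 69.3, 285.3]
ee_rot: [0.001, 0.686, 0.728, 0.001]
force: [1.8, -1.9, 6.2]
grip_width: 0.091
grip_force: 39.3
```

step_arm:
  plan:
    - {"offset":[0,0,-2],"rot":[0,0,0],"gripper":0}
    - {"offset":[0,0,-5],"rot":[0,0,0],"gripper":0}
    - {"offset":[0,0,-8],"rot":[0,0,0],"gripper":0}
    - {"offset":[0,0,-11],"rot":[0,0,0],"gripper":0}
    - {"offset":[0,0,-11],"rot":[0,0,0],"gripper":0}
    - {"offset":[0,0,-11],"rot":[0,0,0],"gripper":0}

```text
time_s: 3.45
eef_pos: [510.7, 69.6, 393.7]
ee_rot: [-0.0, 0.686, 0.728, -0.0]
force: [0.0, -0.1, -2.7]
grip_width: 0.086
grip_force: 39.3
```

```bash
python3 - <<'E'
from h import *
from rig import *
s=sense();print(s["eef_pos"],s["force"],rel(s,[360,-282,395],tool(.0)))
d=capture("side");a=cv2.resize(d["color"][100:250,190:330],None,fx=4,fy=4,interpolation=cv2.INTER_CUBIC)
cv2.imwrite("pics/s2.png",a[:,:,::-1])
E
```

```text
[510.68087839  69.5897391  393.66023664] [ 0.04898436 -0.13457119 -2.72816533] (array([-34.2 , -17.13,  -0.13]), array([-0.03, -0.01,  3.41]))
```

View pics/s2.png

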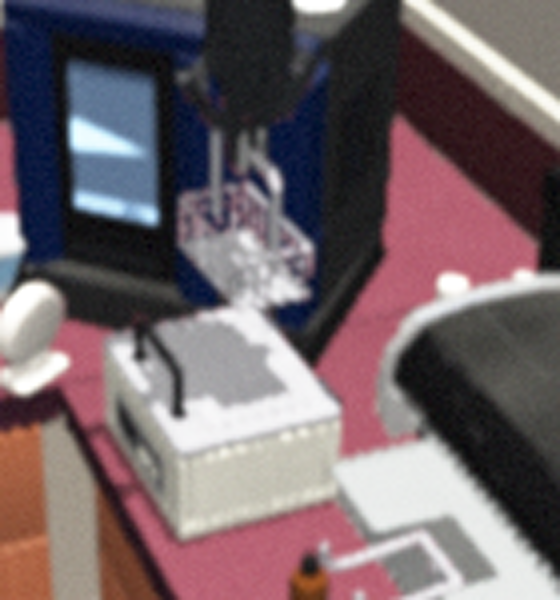

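The basket hangs level in the fingers around crop (245,250), clear of the cover. I'll carry it to the front of the stand.

step_arm:
  plan:
    - {"offset":[-2,-1,0],"rot":[0,0,0.4],"gripper":0}
    - {"offset":[-5,-2.5,0],"rot":[0,0,0.8],"gripper":0}
    - {"offset":[-9,-4.5,0],"rot":[0,0,1.2],"gripper":0}
    - {"offset":[-13,-6.5,0],"rot":[0,0,1.6],"gripper":0}
    - {"offset":[-17,-8.5,0],"rot":[0,0,2],"gripper":0}
    - {"offset":[-21,-10.5,0],"rot":[0,0,2.4],"gripper":0}
    - {"offset":[-25,-12.5,0],"rot":[0,0,2.8],"gripper":0}
    - {"offset":[-29,-14.5,0],"rot":[0,0,3.2],"gripper":0}
    - {"offset":[-32,-16,0],"rot":[0,0,3.4],"gripper":0}
    - {"offset":[-33.5,-16.8,0],"rot":[0,0,3.4],"gripper":0}
    - {"offset":[-34.2,-17.1,0],"rot":[0,0,3.4],"gripper":0}
    - {"offset":[-34.2,-17.1,0],"rot":[0,0,3.4],"gripper":0}

```text
time_s: 4.7
eef_pos: [360.3, -282.2, 393.2]
ee_rot: [-0.001, 0.707, 0.707, 0.0]
force: [1.3, 0.8, -1.1]
grip_width: 0.086
grip_force: 39.3
```

```bash
python3 - <<'E'
from h import *
from rig import *
s=sense();print(s["eef_pos"],s["force"],rel(s,[360,-282,250],tool(.0)))
E
```

```text
[ 360.29073372 -282.2214529   393.16515616] [ 1.26140028  0.76510251 -1.11400173] (array([-0.000e+00, -1.000e-02,  1.432e+01]), array([-0.06, -0.1 , -0.05]))
```

step_arm:
  plan:
    - {"offset":[0,0,2],"rot":[0,0,0],"gripper":0}
    - {"offset":[0,0,5],"rot":[0,0,0],"gripper":0}
    - {"offset":[0,0,8],"rot":[0,0,0],"gripper":0}
    - {"offset":[0,0,11],"rot":[0,0,0],"gripper":0}
    - {"offset":[0,0,13.5],"rot":[0,0,0],"gripper":0}
    - {"offset":[0,0,14.5],"rot":[0,0,0],"gripper":0}
    - {"offset":[0,0,14.5],"rot":[0,0,0],"gripper":0}
    - {"offset":[0,0,14.5],"rot":[0,0,0],"gripper":0}

```text
time_s: 5.5
eef_pos: [360.9, -282.0, 250.2]
ee_rot: [0.001, 0.707, 0.707, -0.0]
force: [0.2, -0.0, -1.6]
grip_width: 0.088
grip_force: 39.3
```

```bash
python3 - <<'E'
from h import *
from rig import *
s=sense();print(s["eef_pos"],s["force"],rel(s,[468,-282,249],tool(.0)))
d=capture("side");a=cv2.resize(d["color"][150:320,190:350],None,fx=3.5,fy=3.5,interpolation=cv2.INTER_CUBIC)
cv2.imwrite("pics/s3.png",a[:,:,::-1])
E
```

```text
[ 360.94439537 -281.97006475  250.17322056] [ 0.16612838 -0.03648334 -1.60940226] (array([-1.000e-02,  1.071e+01,  1.300e-01]), array([0.05, 0.07, 0.05]))
```

View pics/s3.png

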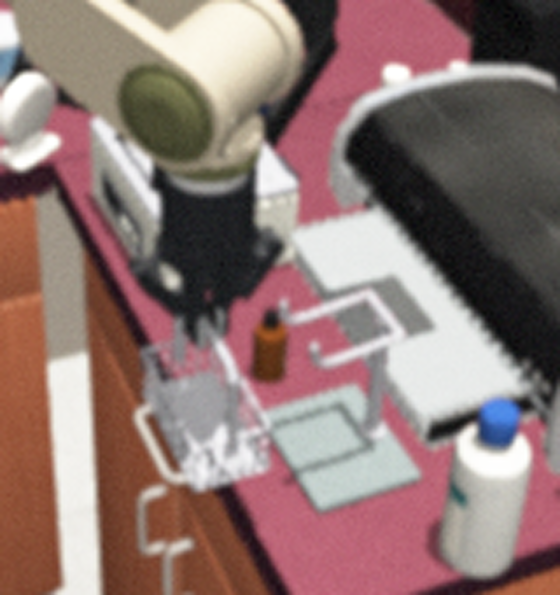

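The basket hangs level at crop (205,410) in front of the prongs, whose tips are at (283,310) and (317,352). I'll slide it in.

step_arm:
  plan:
    - {"offset":[0,1.5,0],"rot":[0,0,0],"gripper":0}
    - {"offset":[0,3.5,0],"rot":[0,0,0],"gripper":0}
    - {"offset":[0,5.5,0],"rot":[0,0,0],"gripper":0}
    - {"offset":[0,7.5,0],"rot":[0,0,0],"gripper":0}
    - {"offset":[0,9.5,0],"rot":[0,0,0],"gripper":0}
    - {"offset":[0,10.8,0],"rot":[0,0,0],"gripper":0}
    - {"offset":[0,10.8,0],"rot":[0,0,0],"gripper":0}
    - {"offset":[0,10.8,0],"rot":[0,0,0],"gripper":0}

```text
time_s: 6.35
eef_pos: [468.3, -282.0, 249.7]
ee_rot: [0.0, 0.707, 0.707, -0.0]
force: [-0.0, 0.7, -1.0]
grip_width: 0.085
grip_force: 39.3
```

```bash
python3 - <<'E'
from h import *
from rig import *
s=sense();print(s["eef_pos"],s["force"],rel(s,[470,-282,211],tool(.0)))
d=capture("side");a=cv2.resize(d["color"][190:310,240:350],None,fx=5,fy=5,interpolation=cv2.INTER_CUBIC)
cv2.imwrite("pics/s4.png",a[:,:,::-1])
E
```

```text
[ 468.26334079 -281.99305483  249.6871884 ] [-0.01731279  0.6799891  -1.04829459] (array([0.  , 0.17, 3.87]), array([0.02, 0.03, 0.03]))
```

View pics/s4.png

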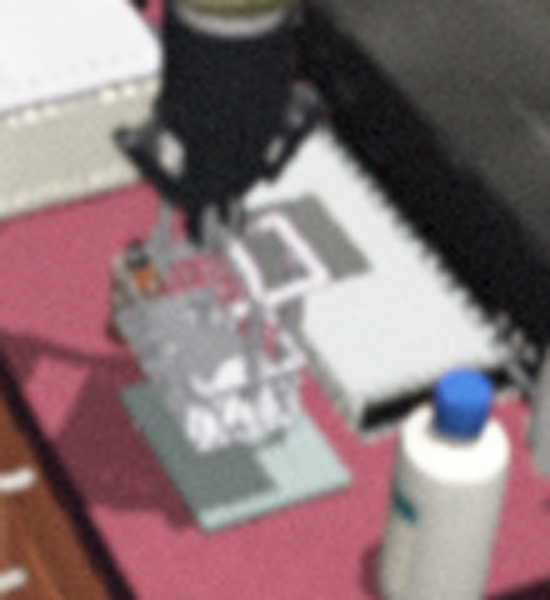

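The bail is over the prongs, with the right prong at crop (290,290) passing under the bar. Now I'll lower it gently.

step_arm:
  plan:
    - {"offset":[0,0.3,1],"rot":[0,0,0],"gripper":0}
    - {"offset":[0,0.3,2],"rot":[0,0,0],"gripper":0}
    - {"offset":[0,0.3,2.8],"rot":[0,0,0],"gripper":0}
    - {"offset":[0,0.3,3.3],"rot":[0,0,0],"gripper":0}
    - {"offset":[0,0.3,3.6],"rot":[0,0,0],"gripper":0}
    - {"offset":[0,0.3,3.8],"rot":[0,0,0],"gripper":0}
    - {"offset":[0,0.3,3.8],"rot":[0,0,0],"gripper":0}
    - {"offset":[0,0.3,3.8],"rot":[0,0,0],"gripper":0}

```text
time_s: 7.2
eef_pos: [471.5, -282.1, 211.4]
ee_rot: [0.0, 0.707, 0.707, -0.0]
force: [-1.4, 0.1, -0.2]
grip_width: 0.089
grip_force: 39.5
```

step_arm:
  plan:
    - {"offset":[0,0,0.2],"rot":[0,0,0],"gripper":0}
    - {"offset":[0,0,0.2],"rot":[0,0,0],"gripper":0}
    - {"offset":[0,0,0.2],"rot":[0,0,0],"gripper":0}

```text
time_s: 7.5
eef_pos: [471.6, -282.1, 210.9]
ee_rot: [0.001, 0.707, 0.707, -0.0]
force: [-5.3, 3.4, 14.0]
grip_width: 0.085
grip_force: 40.7
```

```bash
python3 - <<'E'
from h import *
from rig import *
s=sense();print(s["eef_pos"],s["force"])
d={n:capture(n) for n in("top","side")}
a=cv2.resize(d["side"]["color"][190:310,240:350],None,fx=5,fy=5,interpolation=cv2.INTER_CUBIC)
cv2.imwrite("pics/s5.png",a[:,:,::-1])
E
```

```text
[ 471.58744213 -282.12122645  210.94353312] [-5.3215074   3.35993982 13.99179213]
```

View pics/s5.png

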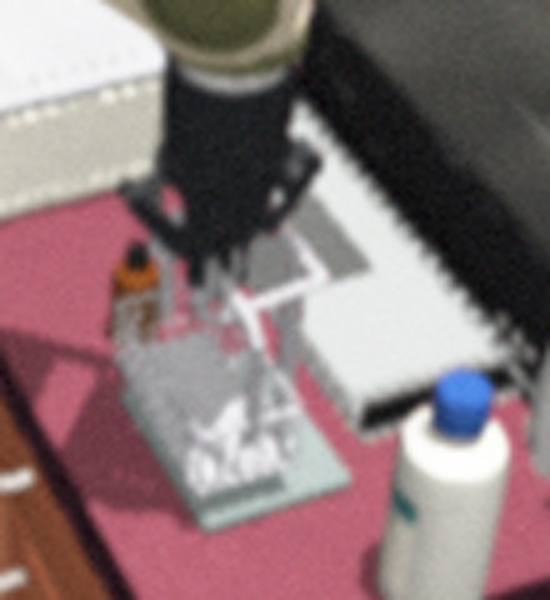

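The bar now rests on the prongs (14 N up) and the basket is upright at crop (210,400). I'll release it and rise.

step_arm:
  plan:
    - {"offset":[0,0,-0.2],"rot":[0,0,0],"gripper":0}
    - {"offset":[0,0,-0.2],"rot":[0,0,0],"gripper":1.5}
    - {"offset":[0,0,-0.2],"rot":[0,0,0],"gripper":3}
    - {"offset":[0,0,-0.2],"rot":[0,0,0],"gripper":3.5}
    - {"offset":[0,0,-0.2],"rot":[0,0,0],"gripper":3.5}
    - {"offset":[0,0,-0.2],"rot":[0,0,0],"gripper":3.5}
    - {"offset":[0,0,-1],"rot":[0,0,0],"gripper":3.5}
    - {"offset":[0,0,-3],"rot":[0,0,0],"gripper":3.5}
    - {"offset":[0,0,-7],"rot":[0,0,0],"gripper":3.5}
    - {"offset":[0,0,-11],"rot":[0,0,0],"gripper":3.5}
    - {"offset":[0,0,-15],"rot":[0,0,0],"gripper":3.5}
    - {"offset":[0,0,-15],"rot":[0,0,0],"gripper":3.5}

```text
time_s: 8.8
eef_pos: [472.0, -282.4, 365.3]
ee_rot: [0.005, 0.707, 0.707, 0.0]
force: [0.6, -0.1, -0.6]
grip_width: 0.406
grip_force: 0.0
```

```bash
python3 - <<'E'
from h import *
from rig import *
s=sense();print(s["eef_pos"],s["force"],s["grip_width"])
d=capture("side")
a=cv2.resize(d["color"][190:310,240:350],None,fx=5,fy=5,interpolation=cv2.INTER_CUBIC)
cv2.imwrite("pics/s6.png",a[:,:,::-1])
E
```

```text
[ 472.03469923 -282.43300123  365.25678237] [ 0.64309734 -0.06339002 -0.61160089] 0.40649526206131753
```

View pics/s6.png

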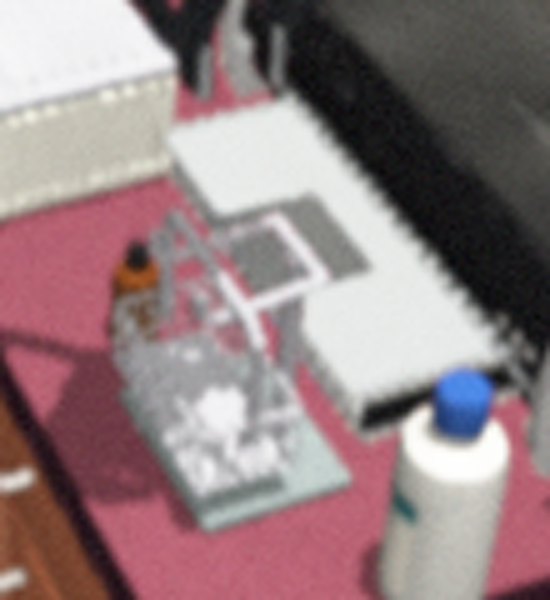

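The basket hangs on both prongs, bar at crop (210,260), upright and let go. Next is the cover handle.

```bash
python3 - <<'E'
from h import *
from rig import *
s=sense();print(rel(s,[427.5,74.2,300],tool(.02)))
E
```

```text
(array([35.66, -4.44,  6.05]), array([ 0.23,  0.22, -1.13]))
```

step_arm:
  plan:
    - {"offset":[4,-0.5,0],"rot":[0.2,0.2,-1],"gripper":5}
    - {"offset":[9,-1.1,0],"rot":[0.2,0.2,-1],"gripper":5}
    - {"offset":[14,-1.7,0],"rot":[0.2,0.2,-1],"gripper":5}
    - {"offset":[19,-2.4,1],"rot":[0.2,0.2,-1.1],"gripper":5}
    - {"offset":[24,-3,2],"rot":[0.2,0.2,-1.1],"gripper":5}
    - {"offset":[29,-3.6,3],"rot":[0.2,0.2,-1.1],"gripper":5}
    - {"offset":[33,-4.1,4],"rot":[0.2,0.2,-1.1],"gripper":5}
    - {"offset":[35.7,-4.4,6],"rot":[0.2,0.2,-1.1],"gripper":5}
    - {"offset":[35.7,-4.4,6],"rot":[0.2,0.2,-1.1],"gripper":5}
    - {"offset":[35.7,-4.4,6],"rot":[0.2,0.2,-1.1],"gripper":5}

```text
time_s: 9.85
eef_pos: [427.1, 75.2, 298.6]
ee_rot: [-0.003, 0.7, 0.714, -0.001]
force: [-0.1, -0.8, 0.1]
grip_width: 0.586
grip_force: 0.0
```

```bash
python3 - <<'E'
from h import *
from rig import *
s=sense();print(s["eef_pos"],rel(s,[427.5,74.2,208],tool(.02)))
E
```

```text
[427.13074458  75.17437488 298.62054715] (array([-0.13,  0.08,  9.06]), array([-0.29, -0.2 ,  0.03]))
```

step_arm:
  plan:
    - {"offset":[0,0,3.5],"rot":[-0.2,-0.2,0],"gripper":5}
    - {"offset":[0,0,7],"rot":[-0.2,-0.2,0],"gripper":5}
    - {"offset":[0,0,9.1],"rot":[-0.2,-0.2,0],"gripper":5}
    - {"offset":[0,0,9.1],"rot":[-0.2,-0.2,0],"gripper":3}
    - {"offset":[0,0,9.1],"rot":[-0.2,-0.2,0],"gripper":0}
    - {"offset":[0,0,9.1],"rot":[-0.2,-0.2,0],"gripper":0}
    - {"offset":[0,0,9.1],"rot":[-0.2,-0.2,0],"gripper":0}
    - {"offset":[0,0,9.1],"rot":[-0.2,-0.2,0],"gripper":0}
    - {"offset":[0,0,9.1],"rot":[-0.2,-0.2,0],"gripper":0}
    - {"offset":[0,0,9.1],"rot":[-0.2,-0.2,0],"gripper":0}
  squeeze: 40

```text
time_s: 10.85
eef_pos: [428.5, 74.8, 209.7]
ee_rot: [0.002, 0.7, 0.714, 0.002]
force: [5.8, -1.3, -1.8]
grip_width: 0.103
grip_force: 39.0
```

```bash
python3 - <<'E'
from h import *
from rig import *
s=sense();print(s["eef_pos"],s["force"],s["grip_width"]*85,s["grip_force"])
for a in (8,16,24,32,40,48,54,60):
    p=np.radians(20.4+a);print(a,((140-149.3*np.cos(p))/10).round(2),((149.3*np.sin(p)-52)/10).round(2))
E
```

```text
[428.46180647  74.83218109 209.70211861] [ 5.82948287 -1.33956957 -1.75648597] 8.766877588094996 38.956491351127625
8 0.87 1.9
16 1.98 3.66
24 3.33 5.25
32 4.89 6.63
40 6.63 7.78
48 8.5 8.68
54 9.99 9.18
60 11.51 9.52
```

step_arm:
  plan:
    - {"offset":[0,0.4,-0.95],"rot":[0,0,0],"gripper":0}
    - {"offset":[0,0.87,-1.9],"rot":[0,0,0],"gripper":0}
    - {"offset":[0,1.4,-2.8],"rot":[0,0,0],"gripper":0}
    - {"offset":[0,1.98,-3.66],"rot":[0,0,0],"gripper":0}
    - {"offset":[0,2.65,-4.5],"rot":[0,0,0],"gripper":0}
    - {"offset":[0,3.33,-5.25],"rot":[0,0,0],"gripper":0}
    - {"offset":[0,4.1,-6],"rot":[0,0,0],"gripper":0}
    - {"offset":[0,4.89,-6.63],"rot":[0,0,0],"gripper":0}
    - {"offset":[0,5.75,-7.25],"rot":[0,0,0],"gripper":0}
    - {"offset":[0,6.63,-7.78],"rot":[0,0,0],"gripper":0}
    - {"offset":[0,6.63,-7.78],"rot":[0,0,0],"gripper":0}
    - {"offset":[0,6.63,-7.78],"rot":[0,0,0],"gripper":0}

```text
time_s: 12.05
eef_pos: [493.2, 76.7, 288.1]
ee_rot: [0.0, 0.7, 0.714, -0.0]
force: [-10.3, -1.9, 12.9]
grip_width: 0.094
grip_force: 41.3
```

```bash
python3 - <<'E'
from h import *
from rig import *
s=sense();print(s["eef_pos"],s["force"],s["grip_width"]*85,s["grip_force"])
d={n:capture(n) for n in("top","side")}
a=cv2.resize(d["side"]["color"][100:320,150:360],None,fx=2.7,fy=2.7,interpolation=cv2.INTER_CUBIC)
cv2.imwrite("pics/s7.png",a[:,:,::-1])
E
```

```text
[493.18407952  76.72145257 288.10856042] [-10.2660575   -1.87232518  12.9346824 ] 8.016667065793161 41.28204703330994
```

View pics/s7.png

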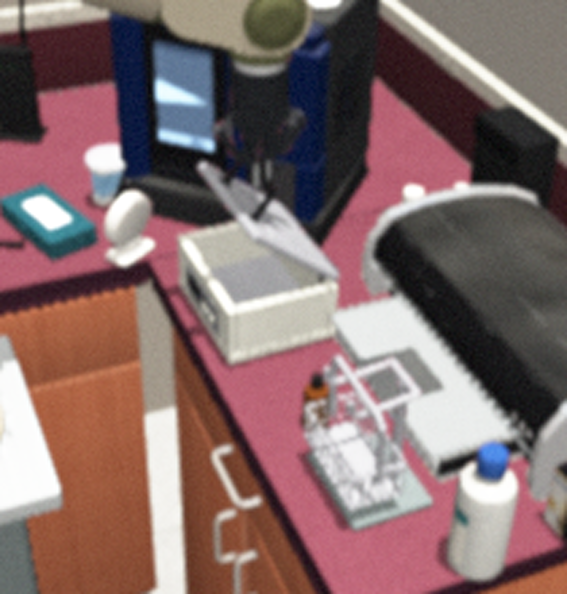

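The cover is up about 40°, held by its bar at crop (262,205), and the basket still hangs at (355,430). I'll go on to 60°, then back.

step_arm:
  plan:
    - {"offset":[0,0.92,-0.47],"rot":[0,0,0],"gripper":0}
    - {"offset":[0,1.87,-0.9],"rot":[0,0,0],"gripper":0}
    - {"offset":[0,2.6,-1.17],"rot":[0,0,0],"gripper":0}
    - {"offset":[0,3.36,-1.4],"rot":[0,0,0],"gripper":0}
    - {"offset":[0,4.1,-1.6],"rot":[0,0,0],"gripper":0}
    - {"offset":[0,4.88,-1.74],"rot":[0,0,0],"gripper":0}
    - {"offset":[0,4.88,-1.74],"rot":[0,0,0],"gripper":0}
    - {"offset":[0,4.88,-1.74],"rot":[0,0,0],"gripper":0}
    - {"offset":[0,4.88,-1.74],"rot":[0,0,0],"gripper":0}

```text
time_s: 13.05
eef_pos: [542.6, 78.0, 304.6]
ee_rot: [0.0, 0.7, 0.714, 0.001]
force: [-0.4, 2.8, 6.0]
grip_width: 0.096
grip_force: 42.4
```

```bash
cat > ang.py <<'E'
from h import *
from rig import *
s=sense();print(s["eef_pos"],s["force"],s["grip_width"]*85,s["grip_force"])
c=capture("side");W=cloud(c);hx=np.array([567.5,77]);n=np.array([np.cos(.02),np.sin(.02)])
X=(W[...,:2]-hx)@n;Y=(W[...,:2]-hx)@[-n[1],n[0]];Z=W[...,2]-102.5;r=np.hypot(X,Z)
hsv=cv2.cvtColor(c["color"],cv2.COLOR_RGB2HSV)
# cover points clear of the gripper and handle: the strip nearest the camera
m=(Y<-60)&(Y>-100)&(r<165)&(r>40)&(Z>25)&(X<20)&(c["depth"]>0)
a=np.degrees(np.arctan2(Z[m],-X[m]));print("cover angle",m.sum(),np.percentile(a,[10,25,50,75,90]).round(1))
E
python3 ang.py
```

```text
[542.55861681  78.01351216 304.5888135 ] [-0.40849391  2.81276593  6.00214427] 8.150028927419552 42.41076707839966
cover angle 125 [55.9 57.6 59.4 61.  62.6]
```

The measured angle is about 59–60°, past 54.4°. Now back to 40°.

step_arm:
  plan:
    - {"offset":[0,-0.78,0.14],"rot":[0,0,0],"gripper":0}
    - {"offset":[0,-1.52,0.34],"rot":[0,0,0],"gripper":0}
    - {"offset":[0,-2.28,0.57],"rot":[0,0,0],"gripper":0}
    - {"offset":[0,-3.01,0.84],"rot":[0,0,0],"gripper":0}
    - {"offset":[0,-3.96,1.27],"rot":[0,0,0],"gripper":0}
    - {"offset":[0,-4.88,1.74],"rot":[0,0,0],"gripper":0}
    - {"offset":[0,-4.88,1.74],"rot":[0,0,0],"gripper":0}
    - {"offset":[0,-4.88,1.74],"rot":[0,0,0],"gripper":0}
    - {"offset":[0,-4.88,1.74],"rot":[0,0,0],"gripper":0}
    - {"offset":[0,-4.88,1.74],"rot":[0,0,0],"gripper":0}
    - {"offset":[0,-4.88,1.74],"rot":[0,0,0],"gripper":0}

```text
time_s: 14.2
eef_pos: [493.3, 76.6, 286.5]
ee_rot: [-0.0, 0.7, 0.714, -0.0]
force: [-4.1, 1.2, 6.9]
grip_width: 0.093
grip_force: 42.4
```

```bash
python3 ang.py; python3 - <<'E'
from h import *
from rig import *
t=capture("top");W=cloud(t)[150:205,295:350];m=(W[...,2]>147)&(W[...,2]<185)
k,l,st,_=cv2.connectedComponentsWithStats(m.astype(np.uint8));Q=W[l==1+np.argmax(st[1:,4])]
b=Q[(Q[:,0]>448)&(Q[:,0]<515)&((Q[:,1]<-322)|(Q[:,1]>-242)|(abs(Q[:,1]+282)<15))]
print("bar",len(b),np.median(b,0).round(1),Q.min(0).round(),Q.max(0).round())
E
```

```text
[493.27278473  76.59669107 286.52716025] [-4.08289091  1.20027465  6.9232126 ] 7.946622636876149 42.37310349941254
cover angle 183 [37.2 39.  41.2 42.7 44.7]
bar 63 [ 470.7 -280.6  159. ] [ 441. -343.  147.] [ 535. -217.  176.]
```

The cover is at about 40° and held. The basket bar is at (471,-281), with its top at 159 mm, which puts it on the seat.

```bash
python3 -c "
from rig import *
print(finish_job())"
```

```text
the job is handed in; nothing more can be done
None
```

The basket hangs on both prongs, let go. The cover went up to about 60° and is now held still at about 40°, and the job is handed in; no verdict came back.

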